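Start a wing knob on its thread and clamp a brass blank

ROBOT

A 7-joint arm with a two-finger parallel gripper is mounted at the origin on the work surface. World frame = base frame: x ahead of the robot, y to its left, z up, the work surface at z = 0. Lengths are in m, angles in rad, forces in N, time in s.
With the tool pointing down it reaches from about 0.4 to 0.85 m from the base axis. Payload 10.4 kg.
Tool frame: the origin (TCP) lies between the finger pads, 19 mm behind the fingertips; this is the grasp point; z points along the fingers, y is the line along which they close (so a half turn about z gives the same grasp; the last joint's range is limited). The gripper opens to 85 mm and grips with 20 to 120 N. Pads are 22 mm wide; open, the fingers measure 114 mm over their backs; the gripper's body (76 mm by 85 mm) begins 54 mm behind the grasp point. The pads swing forward as they close: fully open they stand 13 mm farther back than shut.
Start: joints at [-1.172, 0.332, -0.065, 1.46, 0.022, 1.35, -0.088], TCP at [0.256, 0.57, 0.25] pointing down, gripper open.
Joint ranges: [-2.6, 2.6], [-0.5, 2.12], [-1.47, 1.34], [0.16, 2.42], [-1.27, 4.41], [0.06, 2.06], [-2.6, 2.6]. Speed limits (rad/s): [2.22, 2.22, 2.79, 2.79, 3.14, 3.14, 3.14].

INTERFACE

Orientations are given as a unit quaternion [x, y, z, w].
In Python, from workcell import get_obs, camera, hand_in gives the robot as it stands. The module is installed in compiled form; this text tells all that it offers.
- The arm moves only by the tool move_arm, never from a script. Its argument "plan" is a list of rows, each an object with "delta_pos": the shift along the tool's x, y, z in parts of the range, where 1.0 means 750 mm, a list of three; "turn": the turn, a rotation vector about the tool's x, y, z in a scale on which 1.0 is 180 degrees, a list of three; "fingers": the closure, from 0 (fully open) to 1 (shut). A call has 1 to 12 rows; each row is the pose to reach, as a shift and turn from the pose commanded when the call began, along the tool's axes at that moment; what a row does not reach only later rows make up. A row lasts 1/8 s, in which the tool goes at most 62.5 mm and 10.7 degrees, less where a joint would pass 70% of its speed; a pose out of reach is approached as far as the arm can. No shift or turn number may pass 1 either way. A call with a gripper value outside its range is refused whole. The fingers move at their own pace and stop on an object; "force" is the grip in N (left out, the last holds). Time passes only in rows, so rows that repeat a pose let the fingers close. It gives the time, the measured TCP pose, the force, the opening and the grip force at its end, in the units of the state.
- get_obs(): the state, without advancing time (a new reading comes with each control period).
- camera(name): name is "side" or "top" or "wrist"; returns a dict with "color" (400x640x3 uint8, red, green, blue), "range_z" (400x640 float32, m along the optical axis (not along the pixel's ray), 0 where there is no reading), "fx", "fy", "cx", "cy" (pixels), "R" (3x3) and "t" (3): a world point X has camera coordinates R X + t; the wrist camera has in their place "tool_from_camera" (4x4, takes a point from camera to tool coordinates, whose origin is the TCP and whose axes are the flange's). Camera axes: x right, y down, z forward; pixel columns grow to the right and rows downward; lengths in m; the calibration is good to about 2 mm. A picture is of the moment at which its call begins: read the wrist's pose just before it.
- hand_in(): hands the job in; it is judged then, once.
The state is a dict: "clock": time; "joint_pos": joint angles; "joint_velocities": joint speeds; "tau": joint torques, N m; "position": TCP position; "ee_rot": TCP orientation; "ft_force": force on the tool from outside, world axes, zero at the start; "torque": the same for the moment, N m; "grip_width": opening from 0.0 (shut) to 1.0 (fully open); "grasp_force": force on a finger pad.
Only numpy, scipy, OpenCV 4.12 (cv2) and the standard library are available. Lean on these libraries where they do the work, as an engineer would, in place of code of your own. Each camera call takes 0.05 s, during which the arm holds its last target. There are 200 camera calls.

TASK

The wing knob is only sitting loosely on the stud of the hold-down clamp. Keep pressing it down gently and turn it backwards (anticlockwise from above) until it clicks down into the start of the thread, then turn it forwards (clockwise) until the strap grips the brass blank snugly, and let go. Do not force the knob against the thread or crush the blank, and leave the blank, jar, hammer and tray where they are.

Things in the scene. Friction and masses are not known exactly. Their poses are not given: they have to be found in the camera images.
- fixture: Fixed bench hold-down clamp: dark steel base plate 200 x 90 mm (long along its x), its top 20 mm above the bench. Origin on the bench, on the axis of the upright stud; z up. Under the knob the strap, the blank at the +x end.
- stud_top (a point): Top centre of the fixed steel stud (22 mm core, 32 mm over its three coarse right-hand thread ridges), 56 mm above the bench. Ridges have flat tops (crests), each ending forwards at an upright wall that a knob on the crest cannot pass, backwards at a gap (about 20 degrees) with a wall beyond it. How they lie around the stud differs each time and is not measured.
- knob: Loose black wing knob, 0.15 kg: cap 50 mm across, 31 mm high, 1.2 mm play on the stud; wing on top. Origin: centre of its underside, z up, x along the wing. It starts on the strap, origin 41.5 mm up, three inner lugs just over the crests. 15 to 50 degrees backwards (anticlockwise from above) come the gaps: pressed there it drops about 9 mm, maybe hanging on the edge until turned a bit more.
- knob_grip (a point): On the knob's axis, 50 mm above its underside. The straight wing (56 mm long, 12 mm thick, 22 mm high) ends 3 mm above this point; a TCP here grips it across (fingers close along the knob's y), fingertips just on the cap. After the drop press on (15 N) and turn forwards: snug after 55 to 80 degrees, knob origin 32 mm above the bench, moment about 0.3 N m.
- strap: Aluminium strap 165 x 56 x 6 mm (long along x) round the stud, under the knob and over the blank. It moves only up and down, pushed up by a spring: about 5 N net at the top, 0.6 N more per mm down. Origin: centre of its underside, 35.5 mm above the bench at the start; 9.5 mm lower it meets the blank. A knob let go before it is under a ridge is pushed up again.
- blank: Loose brass blank, 34 x 34 x 6 mm, lying on the base plate under the strap's +x end, about 64 mm from the stud. Origin: centre of its underside. Leave it where it lies.
- jar: Glass jar, 60 mm across, 75 mm high, standing on the bench at the left (+y); origin under its centre. Leave alone.
- hammer: Hammer, 240 mm long, lying on the bench at the right (-y). Leave alone.
- tray: Open wooden tray, 110 x 80 x 30 mm, on the bench at the right (-y); origin under its centre. Leave alone.

How it is judged:
On the way:
1. the knob has dropped from the thread's crest into its start (z of knob in the frame of fixture below 0.036 m), for 0.1 s.
At the end, for the whole second after the job is handed in: The knob sits upright on the stud, screwed down (its origin no more than 33.5 mm above the bench, within 4 mm of the stud's axis), at rest, and the strap presses on the blank with more than 4 N (contact force between strap and blank above 4 N and z of knob in the frame of fixture below 0.0335 m and angle between knob's own z axis and vertical below 0.09 rad and horizontal distance between knob and fixture below 0.004 m and linear speed of knob below 0.01 m/s); the robot touches nothing.
It fails at once if the brass blank is crushed: the strap pushes on it with more than 60 N (contact force between strap and blank above 60 N).
It fails at once if the knob is forced against the stud's thread with more than 60 N (contact force between knob and stud above 60 N).
It fails at once if the blank is shifted by more than 5 mm (distance of blank from where it was at the start of the episode above 0.005 m).
It fails at once if the jar, the hammer or the tray is moved by more than 20 mm (distance of any of jar, hammer, tray from where it was at the start of the episode above 0.02 m).
It also fails if it takes over 59 s, if anything falls off the work surface, if the arm or the gripper's body presses on something with over 40 N, if the wrist force passes 120 N, or if a joint passes its speed limit or range.

## Working session

There is one attempt and no reset: what is moved stays moved. The work goes in short steps, Python scripts to look and compute and a tool call to move; the robot and the scene stay as the last step left them, time stands still between calls to the robot, and variables do not carry over. Pictures are saved under pics/ and viewed, at most 10 in all, crops included, and the job is handed in when it is done.

Besides the shell and the picture viewer there is one more tool, called after "Request:" as name([rows], argument=value, ...), one row to a line, values as JSON. move_arm: Moves the arm, as the interface text tells. Its arguments: {"type":"object","properties":{"plan":{"type":"array","items":{"type":"object","properties":{"delta_pos":{"type":"array","items":{"type":"number"}},"turn":{"type":"array","items":{"type":"number"}},"fingers":{"type":"number"}}}},"force":{"type":"number"}},"required":["plan"]}

```bash
mkdir -p pics; python3 - <<'E'
from workcell import get_obs, camera
import cv2,numpy as np
o=get_obs();print({k:np.round(v,4).tolist() for k,v in o.items()})
for n in("top","side"):
    c=camera(n);cv2.imwrite(f"pics/{n}0.png",c["color"][:,:,::-1]);np.savez(f"{n}0.npz",**c)
    print(n,c["fx"],c["cx"],c["cy"],np.round(c["R"],3).tolist(),np.round(c["t"],3))
E
```

```text
{'clock': 0.0, 'joint_pos': [-1.1716, 0.3329, -0.0647, 1.4609, 0.0216, 1.3499, -0.0885], 'joint_velocities': [0.0019, -0.0001, 0.0004, -0.0005, 0.0009, 0.0, -0.0009], 'tau': [-0.0002, -62.5447, 0.0489, -39.1602, 0.0162, 0.0101, 0.0], 'position': [0.2558, 0.5699, 0.2492], 'ee_rot': [0.2094, 0.9778, -0.0007, -0.0001], 'ft_force': [-0.5709, 0.1632, 0.7059], 'torque': [-0.0105, 0.0365, -0.0016], 'grasp_force': 0.0, 'grip_width': 1.004}
top 488.8851649800624 319.0026937879431 196.89403029666286 [[0.028, -0.999, -0.016], [-0.986, -0.025, -0.164], [0.164, 0.02, -0.986]] [-0.011  0.568  1.12 ]
side 376.06988123061774 320.15851934598 197.02918811051788 [[0.996, -0.085, -0.009], [-0.05, -0.502, -0.863], [0.069, 0.861, -0.504]] [-0.561  0.087  0.95 ]
```

View pics/top0.png

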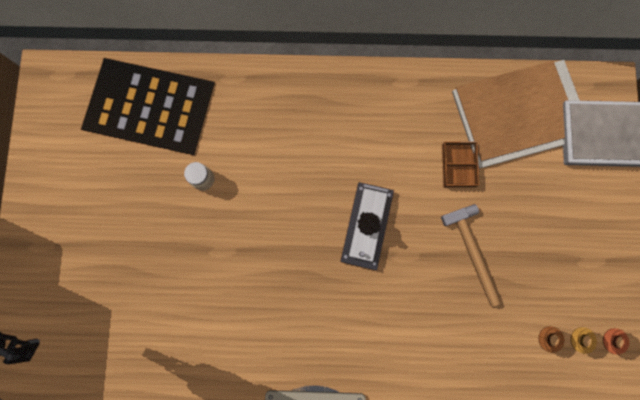

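View pics/side0.png

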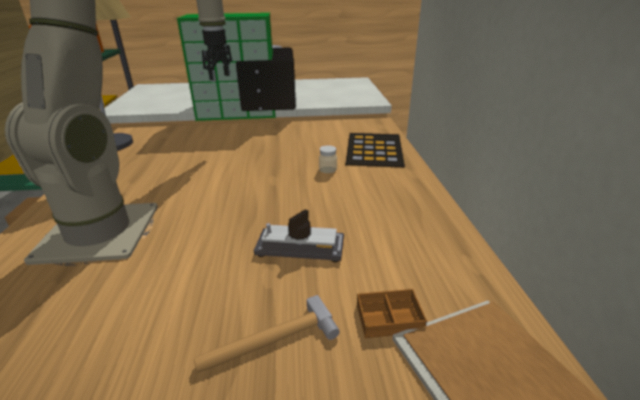

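The top view shows the clamp around (369,224), long axis nearly along the image vertical. The jar is at (198,176), the tray at (460,165) and the hammer around (475,255). The side view shows the wing at (299,223), standing clear.

```bash
cat > h.py <<'E'
import numpy as np
from scipy.spatial.transform import Rotation as Ro
def cloud(c,o=None):
    z=c["range_z"];v,u=np.indices(z.shape)
    P=np.stack([(u-c["cx"])/c["fx"]*z,(v-c["cy"])/c["fy"]*z,z],-1)
    if "R" in c: W=(P-c["t"])@c["R"]
    else:
        T=c["tool_from_camera"];W=(P@T[:3,:3].T+T[:3,3])@Ro.from_quat(o["ee_rot"]).as_matrix().T+o["position"]
    W[z<=0]=np.nan
    return W
def pca(p):
    m=p.mean(0);d=p-m;w,V=np.linalg.eigh(d.T@d/len(p));a=V[:,-1];a=a*np.sign(a[0])
    t=d@a;s=d@V[:,0];return m+a*(t.max()+t.min())/2, np.degrees(np.arctan2(a[1],a[0])),np.ptp(t),np.ptp(s)
def box(q,c):
    import cv2
    r=cv2.minAreaRect((q*1000).astype(np.float32));return r
E
python3 - <<'E'
import numpy as np
from h import *
for n in("top","side"):
    c=np.load(n+"0.npz");W=cloud(c)
    if n=="top":
        c0=W[224,369];print(c0)
    r=np.hypot(W[...,0]-c0[0],W[...,1]-c0[1])
    for lo,hi,rm in((.077,.11,.05),(.035,.05,.12),(.012,.05,.13)):
        m=(r<rm)&(W[...,2]>lo)&(W[...,2]<hi);p=W[m]
        print(n,lo,m.sum(),pca(p[:,:2]),box(p[:,:2],0),np.percentile(p[:,2],[5,50,95]))
E
```

```text
[ 0.50095465 -0.11158414  0.09113632]
top 0.077 161 (array([ 0.50659882, -0.1135727 ]), np.float64(46.42094304760672), np.float64(0.055839978072107874), np.float64(0.04449926675417422)) ((506.13128662109375, -113.63677978515625), (46.62504577636719, 41.49357986450195), 86.7078857421875) [0.07760818 0.09478427 0.09975844]
top 0.035 1213 (array([ 0.50745328, -0.11372305]), np.float64(-11.643934621076356), np.float64(0.1655264928095022), np.float64(0.056241934188259124)) ((507.3544006347656, -114.20230102539062), (56.23937225341797, 165.53050231933594), 78.34260559082031) [0.03908754 0.04287256 0.04646303]
top 0.012 2638 (array([ 0.50741686, -0.11309749]), np.float64(-11.53281922980902), np.float64(0.2003595331578334), np.float64(0.09034876359812671)) ((507.1864318847656, -114.18252563476562), (90.23936462402344, 200.35069274902344), 78.40882110595703) [0.01840441 0.02524243 0.04565971]
side 0.077 187 (array([ 0.50734078, -0.11914954]), np.float64(43.19717415541185), np.float64(0.055469491993822874), np.float64(0.015120692713924938)) ((505.6884765625, -117.24081420898438), (55.72101974487305, 13.581267356872559), 45.9946403503418) [0.07846007 0.08944121 0.09425399]
side 0.035 950 (array([ 0.50469792, -0.12344208]), np.float64(-9.843535734655912), np.float64(0.16664042626833314), np.float64(0.0628253457620434)) ((506.0748291015625, -115.75592041015625), (60.68014144897461, 165.7969512939453), 78.84037780761719) [0.03684065 0.04061288 0.04457946]
side 0.012 2221 (array([ 0.50329282, -0.13321415]), np.float64(-9.36344175189891), np.float64(0.20070073772363528), np.float64(0.09544837311785649)) ((506.2842712402344, -117.44230651855469), (90.92544555664062, 199.30267333984375), 78.59538269042969) [0.01576911 0.0206084  0.04215469]
```

Units first: shifts go in shares of 750 mm and turns go in shares of 180 degrees. So -0.521 m / 0.75 = -0.6947, -0.509 m / 0.75 = -0.6787, 1.92 rad / 3.1416 = 0.6112.

Request:
move_arm([
  {"delta_pos":[-0.6787,-0.6947,0],"turn":[0,0,0.6112],"fingers":0},
  {"delta_pos":[-0.6787,-0.6947,0],"turn":[0,0,0.6112],"fingers":0},
  {"delta_pos":[-0.6787,-0.6947,0],"turn":[0,0,0.6112],"fingers":0},
  {"delta_pos":[-0.6787,-0.6947,0],"turn":[0,0,0.6112],"fingers":0},
  {"delta_pos":[-0.6787,-0.6947,0],"turn":[0,0,0.6112],"fingers":0},
  {"delta_pos":[-0.6787,-0.6947,0],"turn":[0,0,0.6112],"fingers":0},
  {"delta_pos":[-0.6787,-0.6947,0],"turn":[0,0,0.6112],"fingers":0},
  {"delta_pos":[-0.6787,-0.6947,0],"turn":[0,0,0.6112],"fingers":0},
  {"delta_pos":[-0.6787,-0.6947,0],"turn":[0,0,0.6112],"fingers":0},
  {"delta_pos":[-0.6787,-0.6947,0],"turn":[0,0,0.6112],"fingers":0},
  {"delta_pos":[-0.6787,-0.6947,0],"turn":[0,0,0.6112],"fingers":0},
  {"delta_pos":[-0.6787,-0.6947,0],"turn":[0,0,0.6112],"fingers":0},
])

```text
clock: 1.6
position: [0.5071, -0.1166, 0.25]
ee_rot: [0.922, 0.388, -0.0, 0.0]
ft_force: [0.2, 0.1, -0.0]
grip_width: 1.006
grasp_force: 0.0
```

```bash
python3 - <<'E'
from workcell import get_obs, camera
import cv2,numpy as np
from h import *
o=get_obs();c=camera("wrist");cv2.imwrite("pics/w1.png",c["color"][:,:,::-1])
print(o["position"],o["ee_rot"],o["joint_pos"][6],o["ft_force"],o["torque"])
W=cloud(c,o);r=np.hypot(W[...,0]-.507,W[...,1]+.115)
for lo,hi,rm in((.080,.11,.05),(.036,.05,.13),(.012,.026,.13)):
    m=(r<rm)&(W[...,2]>lo)&(W[...,2]<hi);p=W[m]
    print(lo,m.sum(),pca(p[:,:2]),box(p[:,:2],0),np.percentile(p[:,2],[5,50,95]))
v=np.where(r<.05);print(v[0].min(),v[0].max(),v[1].min(),v[1].max())
E
```

```text
[ 0.50707769 -0.11655662  0.24998734] [ 9.21712715e-01  3.87873146e-01 -1.03950275e-05  3.04752831e-04] -0.5760985591588519 [ 0.19271511  0.11850181 -0.01048228] [ 0.05460562 -0.00429982  0.00415248]
0.08 792 (array([ 0.50543884, -0.11504654]), np.float64(45.29005684608991), np.float64(0.05533793282823157), np.float64(0.011885333034406843)) ((505.6235656738281, -115.236572265625), (55.35734939575195, 11.876697540283203), 45.4822998046875) [0.0926797  0.09431128 0.09553079]
0.036 5860 (array([ 0.50561068, -0.11308712]), np.float64(-12.083565433237988), np.float64(0.1654535118744938), np.float64(0.05747492867547932)) ((505.00775146484375, -115.51181030273438), (56.5715217590332, 165.3155517578125), 78.41602325439453) [0.04023877 0.04156452 0.04278992]
0.012 5495 (array([ 0.50795836, -0.10418095]), np.float64(-13.68019840291027), np.float64(0.2020712569853736), np.float64(0.09679109896326554)) ((505.1071472167969, -115.45262908935547), (90.22288513183594, 200.01881408691406), 78.43576049804688) [0.0185732  0.02004614 0.02394084]
121 399 146 492
```

View pics/w1.png

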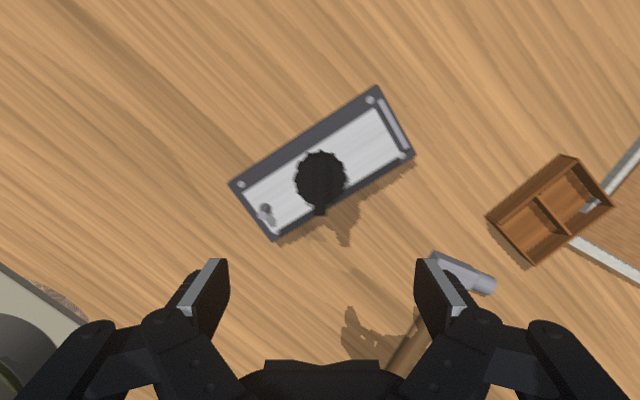

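The wrist view shows the knob at about (320,180), its wing vertical in the image, between the open fingers. The wing is already lined up with the tool, so I descend and grip.

To row units: 0.157 m / 0.75 = 0.2093, 0.15 m / 0.75 = 0.2.

Request:
move_arm([
  {"delta_pos":[-0.0004,-0.0029,0.0667],"turn":[0,0,0],"fingers":0},
  {"delta_pos":[-0.0004,-0.0029,0.1333],"turn":[0,0,0],"fingers":0},
  {"delta_pos":[-0.0004,-0.0029,0.18],"turn":[0,0,0],"fingers":0},
  {"delta_pos":[-0.0004,-0.0029,0.2],"turn":[0,0,0],"fingers":0.3},
  {"delta_pos":[-0.0004,-0.0029,0.2093],"turn":[0,0,0],"fingers":0.5},
  {"delta_pos":[-0.0004,-0.0029,0.2093],"turn":[0,0,0],"fingers":0.7},
  {"delta_pos":[-0.0004,-0.0029,0.2093],"turn":[0,0,0],"fingers":0.8},
  {"delta_pos":[-0.0004,-0.0029,0.2093],"turn":[0,0,0],"fingers":1},
  {"delta_pos":[-0.0004,-0.0029,0.2093],"turn":[0,0,0],"fingers":1},
  {"delta_pos":[-0.0004,-0.0029,0.2093],"turn":[0,0,0],"fingers":1},
], force=50)

```text
clock: 2.9
position: [0.5059, -0.1122, 0.0936]
ee_rot: [0.921, 0.389, 0.001, 0.0]
ft_force: [2.3, -0.1, 5.0]
grip_width: 0.129
grasp_force: 52.2
```

```bash
cat > s.py <<'E'
from workcell import get_obs
import numpy as np
o=get_obs();a=2*np.degrees(np.arctan2(o["ee_rot"][1],o["ee_rot"][0]))
print(o["clock"],np.round(o["position"],4),"yaw",round(a,2),o["ft_force"].round(1) if hasattr(o["ft_force"],"round") else o["ft_force"],np.round(o["torque"],2),o["grip_width"],o["grasp_force"])
E
python3 s.py
```

```text
2.9 [ 0.5059 -0.1122  0.0936] yaw 45.83 [ 2.3 -0.1  5. ] [ 0.03 -0.46  0.02] 0.12941017526887028 52.15457797050476
```

To row units: -0.0014 m / 0.75 = -0.0019.

Request:
move_arm([
  {"delta_pos":[-0.0019,0.0019,0],"turn":[0,0,0],"fingers":0.6},
  {"delta_pos":[-0.0019,0.0019,0],"turn":[0,0,0],"fingers":0.6},
  {"delta_pos":[-0.0019,0.0019,0],"turn":[0,0,0],"fingers":0.6},
  {"delta_pos":[-0.0019,0.0019,0],"turn":[0,0,0],"fingers":0.6},
])

```text
clock: 3.4
position: [0.505, -0.1141, 0.0929]
ee_rot: [0.921, 0.389, -0.0, -0.0]
ft_force: [0.6, 0.9, 0.1]
grip_width: 0.4
grasp_force: 0.0
```

```bash
python3 s.py; python3 - <<'E'
from workcell import get_obs, camera
from h import *
o=get_obs();print(np.abs(o["joint_velocities"]).max())
c=camera("side");W=cloud(c);r=np.hypot(W[...,0]-.506,W[...,1]+.115)
m=(r<.13)&(W[...,2]>.036)&(W[...,2]<.05);print(pca(W[m][:,:2]))
E
```

```text
3.4 [ 0.505  -0.1141  0.0929] yaw 45.83 [0.6 0.9 0.1] [-0.04 -0.02 -0.04] 0.39977823154574654 0.0
0.0036650244238357883
(array([ 0.50510849, -0.12309986]), np.float64(-10.020613260592413), np.float64(0.16569460075942816), np.float64(0.06261518036329741))
```

To row units: 0.001 m / 0.75 = 0.0013, -0.0004 m / 0.75 = -0.0005.

Request:
move_arm([
  {"delta_pos":[-0.0005,0.0013,0],"turn":[0,0,0],"fingers":0.6},
  {"delta_pos":[-0.0005,0.0013,0],"turn":[0,0,0],"fingers":0.75},
  {"delta_pos":[-0.0005,0.0013,0],"turn":[0,0,0],"fingers":1},
  {"delta_pos":[-0.0005,0.0013,0],"turn":[0,0,0],"fingers":1},
  {"delta_pos":[-0.0005,0.0013,0],"turn":[0,0,0],"fingers":1},
  {"delta_pos":[-0.0005,0.0013,0],"turn":[0,0,0],"fingers":1},
])

```text
clock: 4.2
position: [0.5056, -0.1151, 0.093]
ee_rot: [0.921, 0.389, 0.0, -0.0]
ft_force: [-1.2, 0.0, 0.8]
grip_width: 0.126
grasp_force: 50.5
```

```bash
python3 s.py
```

```text
4.2 [ 0.5056 -0.1151  0.093 ] yaw 45.83 [-1.2  0.   0.8] [-0.05  0.17 -0.01] 0.12571743791683113 50.463804602622986
```

To row units: 0.002 m / 0.75 = 0.0027, 0.001 m / 0.75 = 0.0013, -0.2 rad / 3.1416 = -0.0637.

Request:
move_arm([
  {"delta_pos":[0,0,0.0013],"turn":[0,0,0],"fingers":1},
  {"delta_pos":[0,0,0.0027],"turn":[0,0,0],"fingers":1},
  {"delta_pos":[0,0,0.0027],"turn":[0,0,-0.0223],"fingers":1},
  {"delta_pos":[0,0,0.0027],"turn":[0,0,-0.0446],"fingers":1},
  {"delta_pos":[0,0,0.0027],"turn":[0,0,-0.0637],"fingers":1},
  {"delta_pos":[0,0,0.0027],"turn":[0,0,-0.0637],"fingers":1},
])

```text
clock: 4.95
position: [0.5065, -0.1148, 0.0919]
ee_rot: [0.877, 0.48, 0.001, 0.0]
ft_force: [-2.2, 2.3, 9.7]
grip_width: 0.129
grasp_force: 51.7
```

```bash
python3 s.py
```

```text
4.95 [ 0.5065 -0.1148  0.0919] yaw 57.35 [-2.2  2.3  9.7] [0.5  0.48 0.12] 0.1294713018746066 51.73768401145935
```

To row units: 0.0005 m / 0.75 = 0.0007, -0.12 rad / 3.1416 = -0.0382.

Request:
move_arm([
  {"delta_pos":[0,0,0.0007],"turn":[0,0,-0.0191],"fingers":1},
  {"delta_pos":[0,0,0.0007],"turn":[0,0,-0.0382],"fingers":1},
  {"delta_pos":[0,0,0.0007],"turn":[0,0,-0.0382],"fingers":1},
])

```text
clock: 5.32
position: [0.5061, -0.1152, 0.0909]
ee_rot: [0.847, 0.531, 0.001, 0.0]
ft_force: [0.6, -0.4, 5.2]
grip_width: 0.126
grasp_force: 51.0
```

```bash
python3 s.py
```

```text
5.325 [ 0.5061 -0.1152  0.0909] yaw 64.14 [ 0.6 -0.4  5.2] [-0.01 -0.06  0.06] 0.1262776832378175 50.96473574638367
```

To row units: 0.0015 m / 0.75 = 0.002, 0.001 m / 0.75 = 0.0013, -0.03 rad / 3.1416 = -0.0095.

Request:
move_arm([
  {"delta_pos":[0,0,0.0013],"turn":[0,0,0],"fingers":1},
  {"delta_pos":[0,0,0.002],"turn":[0,0,-0.0064],"fingers":1},
  {"delta_pos":[0,0,0.002],"turn":[0,0,-0.0095],"fingers":1},
])

```text
clock: 5.7
position: [0.506, -0.1153, 0.0893]
ee_rot: [0.84, 0.543, 0.0, 0.0]
ft_force: [-0.7, -0.6, 6.0]
grip_width: 0.125
grasp_force: 51.1
```

```bash
python3 s.py
```

```text
5.7 [ 0.506  -0.1153  0.0893] yaw 65.8 [-0.7 -0.6  6. ] [-0.07  0.08 -0.09] 0.12528466253126258 51.05616331100464
```

Dropping freely against the spring only. Pressing on, without more turning.

To row units: 0.004 m / 0.75 = 0.0053, 0.003 m / 0.75 = 0.004.

Request:
move_arm([
  {"delta_pos":[0,0,0.002],"turn":[0,0,0],"fingers":1},
  {"delta_pos":[0,0,0.004],"turn":[0,0,0],"fingers":1},
  {"delta_pos":[0,0,0.0053],"turn":[0,0,0],"fingers":1},
  {"delta_pos":[0,0,0.0053],"turn":[0,0,0],"fingers":1},
])

```text
clock: 6.2
position: [0.506, -0.1153, 0.0854]
ee_rot: [0.84, 0.543, 0.0, 0.0]
ft_force: [-1.1, -0.2, 7.4]
grip_width: 0.131
grasp_force: 51.4
```

```bash
python3 s.py
```

```text
6.2 [ 0.506  -0.1153  0.0854] yaw 65.77 [-1.1 -0.2  7.4] [ 0.07  0.25 -0.  ] 0.13089508086673848 51.3667756319046
```

To row units: 0.002 m / 0.75 = 0.0027, 0.0016 m / 0.75 = 0.0021.

Request:
move_arm([
  {"delta_pos":[0,0,0.0013],"turn":[0,0,0],"fingers":1},
  {"delta_pos":[0,0,0.0021],"turn":[0,0,0],"fingers":1},
  {"delta_pos":[0,0,0.0027],"turn":[0,0,0],"fingers":1},
])

```text
clock: 6.58
position: [0.506, -0.1153, 0.0835]
ee_rot: [0.84, 0.543, 0.0, 0.0]
ft_force: [-2.4, 0.9, 8.5]
grip_width: 0.127
grasp_force: 51.4
```

```bash
python3 s.py
```

```text
6.575 [ 0.506  -0.1153  0.0835] yaw 65.77 [-2.4  0.9  8.5] [ 0.02  0.42 -0.  ] 0.1271545466233084 51.414692401885986
```

To row units: 0.0008 m / 0.75 = 0.0011, 0.0004 m / 0.75 = 0.0005.

Request:
move_arm([
  {"delta_pos":[0,0,0.0005],"turn":[0,0,0],"fingers":1},
  {"delta_pos":[0,0,0.0011],"turn":[0,0,0],"fingers":1},
  {"delta_pos":[0,0,0.0011],"turn":[0,0,0],"fingers":1},
])

```text
clock: 6.95
position: [0.5061, -0.1153, 0.0834]
ee_rot: [0.84, 0.543, 0.001, -0.0]
ft_force: [-6.5, 1.0, 19.2]
grip_width: 0.124
grasp_force: 53.0
```

```bash
python3 s.py
```

```text
6.95 [ 0.5061 -0.1153  0.0834] yaw 65.77 [-6.5  1.  19.2] [ 0.21  1.26 -0.09] 0.12386854679636712 52.99829185009003
```

To row units: -0.0003 m / 0.75 = -0.0004, 0.25 rad / 3.1416 = 0.0796.

Request:
move_arm([
  {"delta_pos":[0,0,-0.0004],"turn":[0,0,0.0191],"fingers":1},
  {"delta_pos":[0,0,-0.0004],"turn":[0,0,0.0382],"fingers":1},
  {"delta_pos":[0,0,-0.0004],"turn":[0,0,0.0573],"fingers":1},
  {"delta_pos":[0,0,-0.0004],"turn":[0,0,0.0796],"fingers":1},
  {"delta_pos":[0,0,-0.0004],"turn":[0,0,0.0796],"fingers":1},
])

```text
clock: 7.58
position: [0.5063, -0.1154, 0.0834]
ee_rot: [0.901, 0.434, 0.001, 0.0]
ft_force: [-3.1, 0.2, 13.5]
grip_width: 0.123
grasp_force: 52.2
```

```bash
python3 s.py
```

```text
7.575 [ 0.5063 -0.1154  0.0834] yaw 51.4 [-3.1  0.2 13.5] [-0.09  0.66 -0.11] 0.12333491460623683 52.2018438577652
```

To row units: 0.35 rad / 3.1416 = 0.1114.

Request:
move_arm([
  {"delta_pos":[0,0,0],"turn":[0,0,0.0223],"fingers":1},
  {"delta_pos":[0,0,0],"turn":[0,0,0.0446],"fingers":1},
  {"delta_pos":[0,0,0],"turn":[0,0,0.0668],"fingers":1},
  {"delta_pos":[0,0,0],"turn":[0,0,0.0891],"fingers":1},
  {"delta_pos":[0,0,0],"turn":[0,0,0.1114],"fingers":1},
  {"delta_pos":[0,0,0],"turn":[0,0,0.1114],"fingers":1},
])

```text
clock: 8.32
position: [0.5064, -0.1154, 0.0834]
ee_rot: [0.963, 0.27, 0.001, 0.0]
ft_force: [-3.6, -0.3, 12.7]
grip_width: 0.123
grasp_force: 52.1
```

```bash
python3 s.py
```

```text
8.325 [ 0.5064 -0.1154  0.0834] yaw 31.35 [-3.6 -0.3 12.7] [-0.03  0.58 -0.09] 0.12317355474117626 52.14708209037781
```

To row units: 0.27 rad / 3.1416 = 0.0859.

Request:
move_arm([
  {"delta_pos":[0,0,0],"turn":[0,0,0.0223],"fingers":1},
  {"delta_pos":[0,0,0],"turn":[0,0,0.0446],"fingers":1},
  {"delta_pos":[0,0,0],"turn":[0,0,0.0668],"fingers":1},
  {"delta_pos":[0,0,0],"turn":[0,0,0.0859],"fingers":1},
  {"delta_pos":[0,0,0],"turn":[0,0,0.0859],"fingers":1},
])

```text
clock: 8.95
position: [0.5061, -0.1156, 0.0834]
ee_rot: [0.99, 0.138, 0.001, 0.0]
ft_force: [-3.5, 0.8, 14.5]
grip_width: 0.125
grasp_force: 52.3
```

```bash
python3 s.py
```

```text
8.95 [ 0.5061 -0.1156  0.0834] yaw 15.88 [-3.5  0.8 14.5] [-0.12  0.8   0.05] 0.1250829227322974 52.30082988739014
```

Turned 50°, and moment is starting to build. Small steps from here.

To row units: 0.05 rad / 3.1416 = 0.0159.

Request:
move_arm([
  {"delta_pos":[0,0,0],"turn":[0,0,0.0159],"fingers":1},
  {"delta_pos":[0,0,0],"turn":[0,0,0.0286],"fingers":1},
  {"delta_pos":[0,0,0],"turn":[0,0,0.0286],"fingers":1},
])

```text
clock: 9.32
position: [0.5061, -0.1154, 0.0834]
ee_rot: [0.996, 0.094, 0.0, 0.0]
ft_force: [-4.3, -1.0, 14.3]
grip_width: 0.127
grasp_force: 52.4
```

```bash
python3 s.py
```

```text
9.325 [ 0.5061 -0.1154  0.0834] yaw 10.76 [-4.3 -1.  14.3] [-0.03  0.83  0.12] 0.1267522796016996 52.3672217130661
```

To row units: 0.08 rad / 3.1416 = 0.0255.

Request:
move_arm([
  {"delta_pos":[0,0,0],"turn":[0,0,0.0127],"fingers":1},
  {"delta_pos":[0,0,0],"turn":[0,0,0.0255],"fingers":1},
  {"delta_pos":[0,0,0],"turn":[0,0,0.0255],"fingers":1},
])

```text
clock: 9.7
position: [0.5061, -0.1153, 0.0833]
ee_rot: [0.999, 0.054, 0.0, -0.0]
ft_force: [-4.3, 1.1, 14.9]
grip_width: 0.129
grasp_force: 52.4
```

```bash
python3 s.py
```

```text
9.7 [ 0.5061 -0.1153  0.0833] yaw 6.19 [-4.3  1.1 14.9] [0.11 0.97 0.27] 0.12891957518460226 52.41417109966278
```

To row units: 0.05 rad / 3.1416 = 0.0159.

Request:
move_arm([
  {"delta_pos":[0,0,0],"turn":[0,0,0.0095],"fingers":1},
  {"delta_pos":[0,0,0],"turn":[0,0,0.0159],"fingers":1},
  {"delta_pos":[0,0,0],"turn":[0,0,0.0159],"fingers":1},
])

```text
clock: 10.07
position: [0.5061, -0.1152, 0.0833]
ee_rot: [1.0, 0.029, 0.0, -0.0]
ft_force: [-4.5, 0.1, 14.8]
grip_width: 0.127
grasp_force: 52.6
```

```bash
python3 s.py
```

```text
10.075 [ 0.5061 -0.1152  0.0833] yaw 3.36 [-4.5  0.1 14.8] [0.05 0.97 0.4 ] 0.12712349186358984 52.564457058906555
```

Snug at 0.4 N m after about 62°. I'll take the press off while still gripping, to see whether the thread holds.

To row units: -0.0016 m / 0.75 = -0.0021, -0.0008 m / 0.75 = -0.0011.

Request:
move_arm([
  {"delta_pos":[0,0,-0.0011],"turn":[0,0,0],"fingers":1},
  {"delta_pos":[0,0,-0.0021],"turn":[0,0,0],"fingers":1},
  {"delta_pos":[0,0,-0.0021],"turn":[0,0,0],"fingers":1},
])

```text
clock: 10.45
position: [0.5059, -0.1151, 0.0835]
ee_rot: [1.0, 0.03, 0.0, 0.0]
ft_force: [5.9, -1.7, -8.5]
grip_width: 0.126
grasp_force: 49.3
```

```bash
python3 s.py
```

```text
10.45 [ 0.5059 -0.1151  0.0835] yaw 3.4 [ 5.9 -1.7 -8.5] [-0.49 -1.27  0.25] 0.12569012718721478 49.33019042015076
```

To row units: 0.0007 m / 0.75 = 0.0009, 0.0006 m / 0.75 = 0.0008, 0.04 rad / 3.1416 = 0.0127.

Request:
move_arm([
  {"delta_pos":[0,0,0.0008],"turn":[0,0,0.0064],"fingers":1},
  {"delta_pos":[0,0,0.0009],"turn":[0,0,0.0127],"fingers":1},
  {"delta_pos":[0,0,0.0009],"turn":[0,0,0.0127],"fingers":1},
])

```text
clock: 10.82
position: [0.5056, -0.115, 0.0834]
ee_rot: [1.0, 0.01, -0.0, -0.0]
ft_force: [0.0, 0.3, 1.2]
grip_width: 0.126
grasp_force: 50.9
```

```bash
python3 s.py
```

```text
10.825 [ 0.5056 -0.115   0.0834] yaw 1.11 [0.  0.3 1.2] [-0.12 -0.12  0.4 ] 0.12642951759297447 50.91724991798401
```

To row units: -0.15 m / 0.75 = -0.2, -0.11 m / 0.75 = -0.1467.

Request:
move_arm([
  {"delta_pos":[0,0,0],"turn":[0,0,0],"fingers":0.6},
  {"delta_pos":[0,0,0],"turn":[0,0,0],"fingers":0.3},
  {"delta_pos":[0,0,0],"turn":[0,0,0],"fingers":0.3},
  {"delta_pos":[0,0,0],"turn":[0,0,0],"fingers":0.3},
  {"delta_pos":[0,0,-0.0267],"turn":[0,0,0],"fingers":0.3},
  {"delta_pos":[0,0,-0.08],"turn":[0,0,0],"fingers":0.3},
  {"delta_pos":[0,0,-0.1467],"turn":[0,0,0],"fingers":0.3},
  {"delta_pos":[0,0,-0.2],"turn":[0,0,0],"fingers":0.3},
  {"delta_pos":[0,0,-0.2],"turn":[0,0,0],"fingers":0.3},
  {"delta_pos":[0,0,-0.2],"turn":[0,0,0],"fingers":0.3},
])

```text
clock: 12.08
position: [0.5053, -0.1149, 0.2327]
ee_rot: [1.0, 0.01, -0.0, -0.0]
ft_force: [0.6, -0.2, 0.2]
grip_width: 0.7
grasp_force: 0.0
```

```bash
python3 s.py; python3 - <<'E'
from workcell import get_obs, camera
import cv2
from h import *
o=get_obs();c=camera("wrist");cv2.imwrite("pics/w2.png",c["color"][:,:,::-1])
W=cloud(c,o);r=np.hypot(W[...,0]-.506,W[...,1]+.115)
for lo,hi,rm in((.072,.11,.05),(.026,.04,.13)):
    m=(r<rm)&(W[...,2]>lo)&(W[...,2]<hi);p=W[m]
    print(lo,m.sum(),pca(p[:,:2]),np.percentile(p[:,2],[5,50,95]))
E
```

```text
12.075 [ 0.5053 -0.1149  0.2327] yaw 1.15 [ 0.6 -0.2  0.2] [-0.02  0.03 -0.01] 0.6999801817552239 0.0
0.072 849 (array([ 0.50602292, -0.11603248]), np.float64(1.913072472035266), np.float64(0.056031308085716186), np.float64(0.01200496336733196)) [0.08305833 0.08478797 0.08604133]
0.026 5875 (array([ 0.51126732, -0.11584381]), np.float64(-12.087725593091038), np.float64(0.1786757729818), np.float64(0.057434611039564654)) [0.03077973 0.03201351 0.03323504]
```

View pics/w2.png

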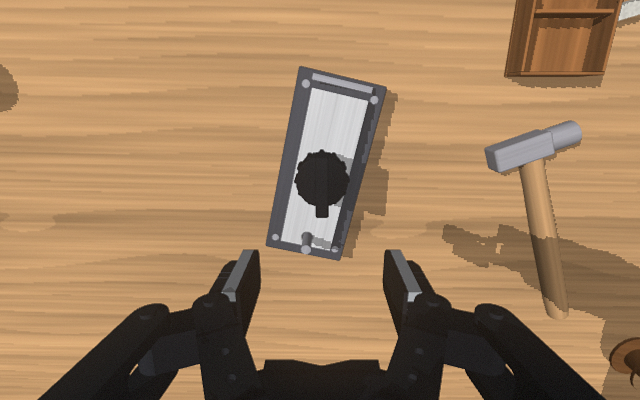

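The wrist view shows the knob at (321,180), down on the strap, with the gripper clear. The wing top is at 84.8 mm, so the knob origin is about 32 mm up, and the strap top at 32 mm is on the blank. The wing yaw still matches the yaw at release.

```bash
python3 -c "
from workcell import hand_in
print(hand_in())"
```

```text
the job is handed in; nothing more can be done
None
```

The knob clicked into the thread after turning back about 20°, then tightened forwards about 65° to 0.4 N m; I released it with its underside about 32 mm above the bench and handed the job in, but saw no verdict and could not measure the force on the blank.

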